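# Sort the doming and finishing things into their trays

## Task

Clear up after doming: put the brass cube in the green tray, the steel punch in the blue tray, and both the pumice puck and the pale rubber block next to each other in the yellow tray. Everything should end up resting flat on its tray's floor, the cube and the rubber block the same way up as now. Leave the white dropper bottle and the glass jar standing where they are.

Things in the scene. Friction and masses are not known exactly. Their poses are not given: they have to be found in the camera images.
- brass_cube: brass doming (dapping) cube with a dark round hollow in its top, 45 x 45 x 45 mm, 0.5 kg, standing loose. The bench has two halves; the top of the left one (y above 0.02) lies 4 mm lower than the right. Origin: centre of its underside, z up through the hollow; x and y square to its flats
- punch: grey steel doming punch, a stubby rod 72 mm long with one thicker end, lying on the bench; 15 mm across x at its thickest, 12 mm high, 60 g. Origin: middle of its length, on its underside; y along its length, z up. It can be gripped across x at the middle of its length, low down
- pumice: pale grey pumice puck, a thick disc standing on edge on a flat: 25 mm thick (x), 45 mm wide (y), 42 mm high, 50 g. Origin: centre of its underside, z up; the two flat faces look along x and can be gripped across up to the top. The flat it stands on is small: it rocks a little on it and can roll along y when nudged; in its tray it may stand on its edge or lie on a face
- rubber: small pale grey rubber block with rounded edges, 18 x 42 x 12 mm (x, y, z), 20 g, lying flat. Origin: centre of its underside; y along its length, z up
- tray_blue: low open blue plastic tray, 90 x 110 x 20 mm (x, y, z) outside, walls and floor 3 mm thick, so 84 x 104 mm inside and 17 mm deep; fixed to the bench. Origin: centre of its underside; x across its short side, y along its long side (within 0.06 rad of the room's x and y), z up
- tray_yellow: low open yellow plastic tray, 90 x 110 x 20 mm (x, y, z) outside, walls and floor 3 mm thick, so 84 x 104 mm inside and 17 mm deep; fixed to the bench. Origin: centre of its underside; x across its short side, y along its long side (within 0.06 rad of the room's x and y), z up
- tray_green: low open green plastic tray, 90 x 110 x 20 mm (x, y, z) outside, walls and floor 3 mm thick, so 84 x 104 mm inside and 17 mm deep; fixed to the bench. Origin: centre of its underside; x across its short side, y along its long side (within 0.06 rad of the room's x and y), z up
- bottle: white plastic dropper bottle with a pointed cap, 36 mm across, 94 mm tall, standing loose near the trays: a bystander. Origin: centre of its underside, z up
- jar: empty clear glass jar, 57 mm across, 60 mm tall, standing loose: a bystander. Origin: centre of its underside, z up. Keep clear of the wooden fence between the bench halves (y -0.06 to 0.01, up to 90 mm high), of the torch stand on the left (y above 0.20, x 0.28 to 0.44, up to 0.33 m high) and of the lamp tube over the right (x above 0.59, y below -0.24, its underside at z = 0.24).
Not all that is in view belongs to the job. Leave any brown look-alike of the pumice alone.

How it is judged:
At the end, for the whole second after the job is handed in: Cube in the green tray, punch blue, puck and rubber yellow; origins within 40 mm (x; punch 45) and 50 mm (y) of tray middle; cube, rubber upright to 0.2 rad, under 12 mm above its underside; puck under 20 mm, not leaning (0.17 rad); punch level to 0.17, under 22 mm; all released, at rest (x of brass_cube in the frame of tray_green between -0.04 and 0.04 m and y of brass_cube in the frame of tray_green between -0.05 and 0.05 m and z of brass_cube in the frame of tray_green between -0.005 and 0.012 m and linear speed of each of brass_cube, punch, rubber below 0.02 m/s and angular speed of each of brass_cube, punch, rubber below 0.3 rad/s and angle between each of brass_cube, rubber's own z axis and vertical below 0.2 rad and x of punch in the frame of tray_blue between -0.045 and 0.045 m and y of punch in the frame of tray_blue between -0.05 and 0.05 m and z of punch in the frame of tray_blue between -0.005 and 0.022 m and angle between punch's own y axis and vertical between 1.4 and 1.74 rad and x of pumice in the frame of tray_yellow between -0.04 and 0.04 m and y of pumice in the frame of tray_yellow between -0.05 and 0.05 m and z of pumice in the frame of tray_yellow between -0.005 and 0.02 m and linear speed of pumice below 0.05 m/s and (angle between pumice's own x axis and vertical below 0.17 rad or angle between pumice's own x axis and vertical between 1.4 and 1.74 rad or angle between pumice's own x axis and vertical above 2.97 rad) and x of rubber in the frame of tray_yellow between -0.04 and 0.04 m and y of rubber in the frame of tray_yellow between -0.05 and 0.05 m and z of rubber in the frame of tray_yellow between -0.005 and 0.012 m); the robot touches nothing.
It fails at once if the dropper bottle is knocked over or shifted by more than 30 mm (distance of bottle from where it was at the start of the episode above 0.03 m or angle between bottle's own z axis and vertical above 0.35 rad).
It fails at once if the glass jar is knocked over or shifted by more than 30 mm (distance of jar from where it was at the start of the episode above 0.03 m or angle between jar's own z axis and vertical above 0.35 rad).
It also fails if it takes over 104 s, if anything falls off the work surface, if the arm or the gripper's body presses on something with over 40 N, if the wrist force passes 120 N, or if a joint passes its speed limit or range.

## Robot

A 7-joint arm with a two-finger parallel gripper is mounted at the origin on a cart in front of the work surface, level with it; the furniture and walls round the work are solid. World frame = base frame: x ahead of the robot, y to its left, z up, the work surface at z = 0. Lengths are in m, angles in rad, forces in N, time in s.
With the tool pointing down it reaches from about 0.4 to 0.85 m from the base axis. Payload 4.5 kg.
Tool frame: the origin (TCP) lies midway between the tips of the shut fingers; the grasp point (between the pads) lies manip.hold_point_z behind it (manip.hold_point_z is the distance from the TCP to the grasp point, in m); z points along the fingers, y is the line along which they close (so a half turn about z gives the same grasp; the last joint's range is limited). The gripper opens to 88 mm and grips with 3 to 60 N. Pads are 18 mm wide; open, the fingers measure 123 mm over their backs; the gripper's body (75 mm by 187 mm) begins 45 mm behind the grasp point.
Start: joints at [-1.299, 0.689, -0.195, 1.565, 0.157, 0.902, -0.215], TCP at [0.147, 0.607, 0.239] pointing down, gripper open.
Joint ranges: [-3.01, 3.01], [-0.46, 2.08], [-1.47, 1.51], [0.13, 2.56], [-1, 4.14], [0.04, 2.09], [-2.66, 2.66]. Speed limits (rad/s): [2.57, 2.57, 3.14, 3.14, 3.14, 3.14, 3.14].

## Interface

Orientations are given as a rotation vector (axis times angle).
In Python, from station import manip gives the robot as it stands.
- The arm moves only by the shell command python3 -m inch 'ROWS' [FORCE]. ROWS is JSON, a list of rows, each a list of 7 numbers: the shift along the world's x, y, z in m, then the turn, a rotation vector about the world's x, y, z in degrees, then the finger opening in m, from 0 to 0.0881. In form: [[x, y, z, wx, wy, wz, fingers], ...]. A call has 1 to 10 rows; each row is the pose to reach, as a shift and turn from the pose commanded when the call began; what a row does not reach only later rows make up. A row lasts 1/12 s, in which the tool goes at most 41.7 mm and 7.16 degrees, less where a joint would pass 70% of its speed; a pose out of reach is approached as far as the arm can. A call with a gripper value outside its range is refused whole. The fingers move at their own pace and stop on an object; FORCE is the grip in N (left out, the last holds). Time passes only in rows, so rows that repeat a pose let the fingers close. It gives the time, the measured TCP pose, the force, the opening and the grip force at its end, in the units of the state.
- manip.sense(): the state, without advancing time (a new reading comes with each control period).
- manip.grab_frame(name): name is "scene" or "top"; returns a dict with "image" (480x640x3 uint8, blue, green, red), "mtx" (3x3 intrinsics, pixels), "dist" ([k1, k2, p1, p2, k3] as OpenCV has them; the pictures are not rectified), "camera_from_world" (4x4, takes a point from world to camera coordinates). Camera axes: x right, y up, looking along -z (the intrinsics and any distortion apply to the point x, -y, -z); pixel columns grow to the right and rows downward; lengths in m; the calibration is good to about 2 mm. A picture is of the moment at which its call begins. There is no depth.
- manip.sign_off(): hands the job in; it is judged then, once.
The state is a dict: "time_s": time; "joint_pos": joint angles; "dq": joint speeds; "joint_torque": joint torques, N m; "eef_pos": TCP position; "ee_rot": TCP orientation; "force": force on the tool from outside, world axes, zero at the start; "moment": the same for the moment, N m; "width": finger opening in m; "grasp_force": force on a finger pad.
Only numpy, scipy, OpenCV 4.12 (cv2) and the standard library are available. Lean on these libraries where they do the work, as an engineer would, in place of code of your own. Each camera call takes 0.05 s, during which the arm holds its last target. There are 200 camera calls.

## Working session

There is one attempt and no reset: what is moved stays moved. The work goes in short steps, Python scripts to look and compute and a shell command to move; the robot and the scene stay as the last step left them, time stands still between calls to the robot, and variables do not carry over. Pictures are saved under pics/ and viewed, at most 15 in all, crops included, and the job is handed in when it is done.

```bash
ls; mkdir -p pics; cat > h.py <<'E'
import numpy as np,cv2,sys
from station import manip
def grab(n,f=None):
    d=manip.grab_frame(n)
    if f: cv2.imwrite('pics/'+f,d['image'])
    np.savez('last_'+n,**{k:np.array(v) for k,v in d.items()})
    return d
def ray(d,u,v,z):
    p=cv2.undistortPoints(np.array([[[u,v]]],float),np.array(d['mtx']),np.array(d['dist']))[0,0]
    T=np.array(d['camera_from_world']);R=T[:3,:3];c=-R.T@T[:3,3]
    w=R.T@np.array([p[0],-p[1],-1]); s=(z-c[2])/w[2]
    return c+s*w
def proj(d,P):
    T=np.array(d['camera_from_world']);p=T[:3,:3]@np.array(P)+T[:3,3]
    q=cv2.projectPoints(np.array([[p[0],-p[1],-p[2]]]),np.zeros(3),np.zeros(3),np.array(d['mtx']),np.array(d['dist']))[0]
    return q[0,0]
E
python3 - <<'E'
from h import *
for n in('scene','top'):
    d=grab(n,n+'0.png');T=np.array(d['camera_from_world']);print(n,-T[:3,:3].T@T[:3,3],np.array(d['mtx'])[0,0])
print(manip.sense(),manip.hold_point_z)
E
```

```text
pics
scene [0.08465762 0.18370075 0.68789092] 441.38060966569077
top [ 0.3426327  -0.16890758  0.9588575 ] 469.696368345212
{'time_s': 0.1, 'joint_pos': array([-1.29917947,  0.68992069, -0.19454198,  1.5662311 ,  0.15730609,
        0.90249212, -0.21512077]), 'dq': array([ 2.43842917e-04, -1.46194916e-03, -4.70056531e-04, -1.36172133e-03,
        4.36145491e-05, -9.03901061e-04,  1.39992023e-03]), 'joint_torque': array([-2.33376413e-03, -5.28507221e+01, -1.27089500e+00, -1.53841031e+01,
       -5.24212781e-02,  1.99720605e-03,  3.91598212e-05]), 'eef_pos': array([0.14713694, 0.60685262, 0.23798032]), 'ee_rot': array([-3.72554353e-01, -3.11933395e+00,  2.60114990e-03]), 'force': array([0.03202954, 0.37470396, 0.64382873]), 'moment': array([-0.01697287, -0.00252083,  0.00575294]), 'grasp_force': 0.0, 'width': 0.08802239356046086} 0.0187
```

View pics/scene0.png

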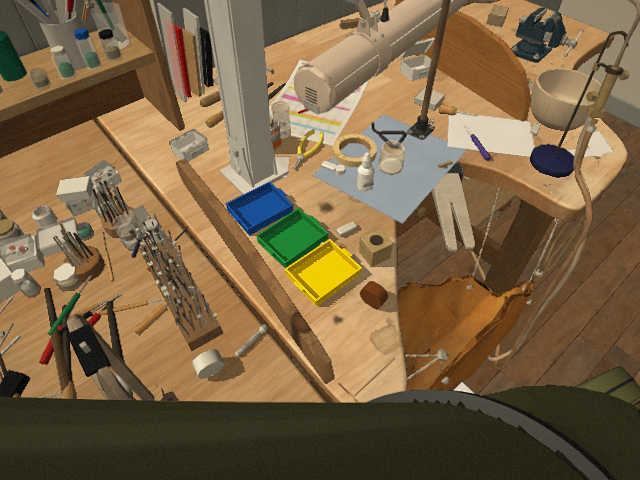

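View pics/top0.png

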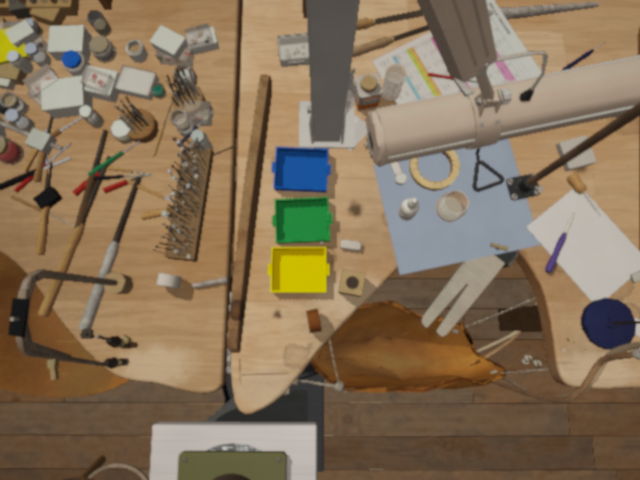

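Candidates so far: the cube at scene (376,248). The rubber is the block at scene (347,229), not the pale item on the cloth at (340,169). The pumice is the pale puck at (208,363), not the brown one at (374,293). The punch is the rod at (251,341). I'll confirm these in an enlarged crop.

```bash
python3 - <<'E'
import cv2,numpy as np
s=cv2.imread('pics/scene0.png');t=cv2.imread('pics/top0.png')
a=cv2.resize(s[210:330,260:420],(800,600),interpolation=cv2.INTER_CUBIC)
b=cv2.resize(s[310:400,180:300],(400,300),interpolation=cv2.INTER_CUBIC)
c=cv2.resize(t[140:320,250:490],(800,600),interpolation=cv2.INTER_CUBIC)
e=cv2.resize(t[260:305,150:240],(800,400),interpolation=cv2.INTER_CUBIC)
e2=np.vstack([e[:300],cv2.resize(b,(400,300)).repeat(1,0) if 0 else np.hstack([b,cv2.resize(s[140:215,300:400],(400,300),interpolation=cv2.INTER_CUBIC)])])
cv2.imwrite('pics/c1.png',a);cv2.imwrite('pics/c2.png',c);cv2.imwrite('pics/c3.png',e2)
E
```

```text
(no output)
```

View pics/c1.png

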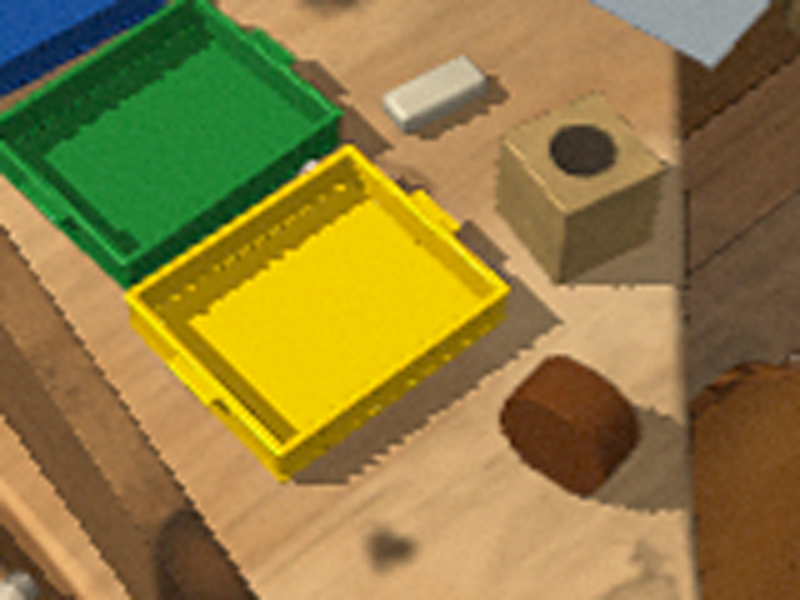

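View pics/c2.png

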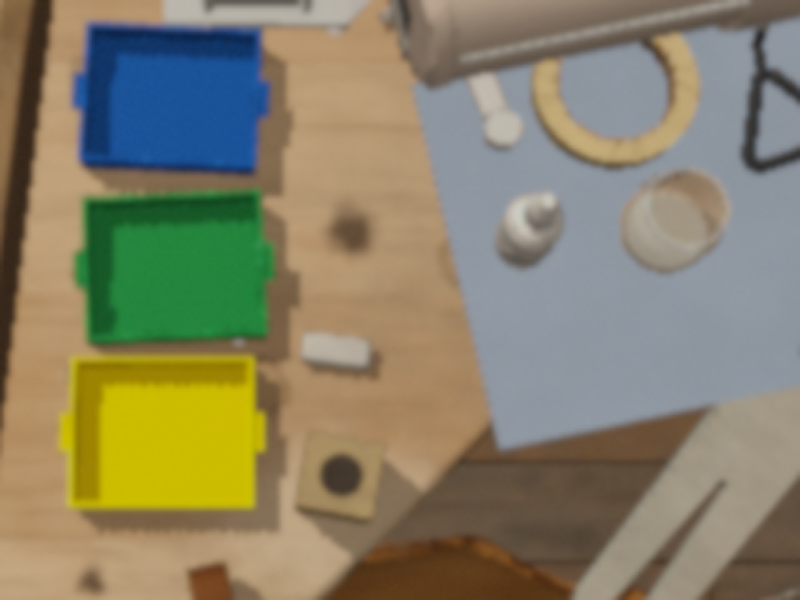

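View pics/c3.png

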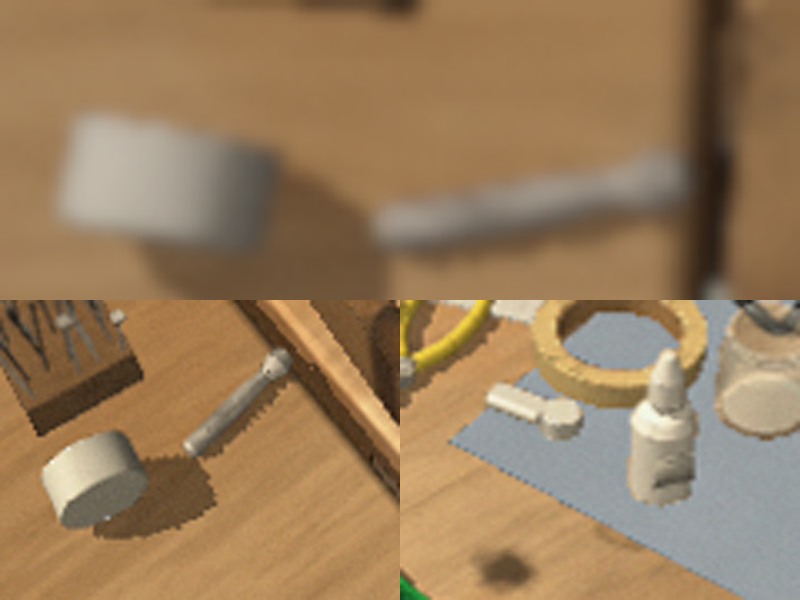

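```bash
cat > m.py <<'E'
from h import *
t=dict(np.load('last_top.npz'));s=dict(np.load('last_scene.npz'))
def rep(n,d,pts,o,sc,z):
    P=np.array([ray(d,o[0]+x/sc,o[1]+y/sc,z)[:2] for x,y in pts]);c=P.mean(0)
    e=[np.round(1000*np.linalg.norm(P[(i+1)%len(P)]-P[i])) for i in range(len(P))]
    a=np.round(np.degrees(np.arctan2(*(P[1]-P[0])[::-1])),1)
    print(n,c.round(4),'edges',e,'ang01',a, (np.degrees(np.arctan2(*(P[2]-P[1])[::-1])).round(1) if len(P)>2 else ''))
o=(250,140);k=10/3
rep('yel',t,[(72,357),(257,357),(257,508),(68,508)],o,k,.02)
rep('grn',t,[(85,197),(260,190),(268,335),(90,343)],o,k,.02)
rep('blu',t,[(88,25),(262,32),(256,172),(80,160)],o,k,.02)
rep('cube',t,[(311,430),(385,440),(372,520),(297,508)],o,k,.045)
rep('rub',t,[(304,334),(370,342),(368,368),(303,360)],o,k,.012)
o2=(260,210)
rep('cube_s',s,[(500,135),(597,95),(667,163),(567,212)],o2,5,.045)
rep('rub_s',s,[(385,98),(465,58),(487,78),(408,118)],o2,5,.012)
rep('yel_s',s,[(128,296),(350,148),(508,290),(285,465)],o2,5,.02)
o3=(150,260);k3=800/90
rep('pum',t,[(75,120),(275,155),(260,248),(60,220)],o3,k3,.02)
rep('punch',t,[(378,228),(690,178)],o3,k3,.003)
rep('punch_s',s,[(190,147),(285,60)],(180,310),10/3,.003)
rep('pum_s',s,[(45,185),(128,130),(147,178),(63,225)],(180,310),10/3,.016)
rep('bot',t,[(525,250),(525,250)],o,k,.01)
rep('bot_s',s,[(662,490),(662,490)],(200,65),4,.01)
rep('jar',t,[(660,250)]*2,o,k,.01)
E
python3 m.py
```

```text
yel [ 0.4481 -0.124 ] edges [np.float64(112.0), np.float64(91.0), np.float64(113.0), np.float64(91.0)] ang01 -89.9 180.0
grn [ 0.5506 -0.1305] edges [np.float64(108.0), np.float64(91.0), np.float64(108.0), np.float64(92.0)] ang01 -87.6 -177.0
blu [ 0.6589 -0.1268] edges [np.float64(110.0), np.float64(92.0), np.float64(110.0), np.float64(89.0)] ang01 -92.4 177.6
cube [ 0.4207 -0.2291] edges [np.float64(44.0), np.float64(47.0), np.float64(44.0), np.float64(46.0)] ang01 -97.6 170.0
rub [ 0.499 -0.229] edges [np.float64(41.0), np.float64(16.0), np.float64(40.0), np.float64(16.0)] ang01 -96.9 174.9
cube_s [ 0.4196 -0.2285] edges [np.float64(43.0), np.float64(41.0), np.float64(45.0), np.float64(43.0)] ang01 -102.7 174.9
rub_s [ 0.4982 -0.2276] edges [np.float64(39.0), np.float64(14.0), np.float64(39.0), np.float64(14.0)] ang01 -97.2 177.8
yel_s [ 0.4462 -0.1215] edges [np.float64(109.0), np.float64(89.0), np.float64(111.0), np.float64(93.0)] ang01 -89.7 -179.7
pum [0.4248 0.1365] edges [np.float64(46.0), np.float64(21.0), np.float64(46.0), np.float64(23.0)] ang01 -99.7 173.9
punch [0.4225 0.0576] edges [np.float64(72.0), np.float64(72.0)] ang01 -80.7 
punch_s [0.4207 0.0596] edges [np.float64(65.0), np.float64(65.0)] ang01 -82.1 
pum_s [0.425  0.1376] edges [np.float64(46.0), np.float64(28.0), np.float64(44.0), np.float64(23.0)] ang01 -91.4 167.4
bot [ 0.5631 -0.347 ] edges [np.float64(0.0), np.float64(0.0)] ang01 0.0 
bot_s [ 0.5597 -0.3372] edges [np.float64(0.0), np.float64(0.0)] ang01 0.0 
jar [ 0.5632 -0.4309] edges [np.float64(0.0), np.float64(0.0)] ang01 0.0
```

```bash
python3 - <<'E'
import cv2,numpy as np
s=cv2.imread('pics/scene0.png');t=cv2.imread('pics/top0.png')
a=cv2.resize(s[190:400,40:260],(420,400),interpolation=cv2.INTER_CUBIC)
c=cv2.resize(t[130:310,70:250],(380,400),interpolation=cv2.INTER_CUBIC)
a=cv2.resize(s[200:400,110:270],(400,500),interpolation=cv2.INTER_CUBIC)
c=cv2.resize(t[130:330,110:270],(400,500),interpolation=cv2.INTER_CUBIC)
cv2.imwrite('pics/c4.png',np.hstack([a,c]))
E
```

```text
(no output)
```

View pics/c4.png

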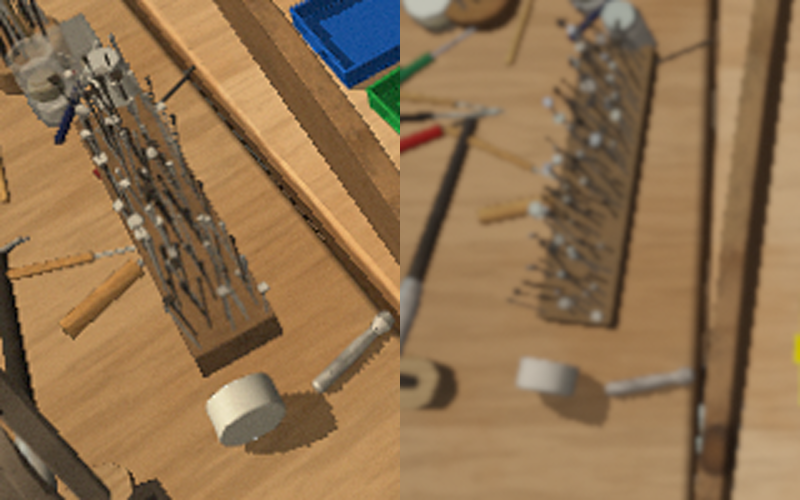

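```bash
cat >> h.py <<'E'
def tri(a,pa,b,pb):
    z0,z1=0,.1
    A0,A1=ray(a,*pa,z0),ray(a,*pa,z1);B0,B1=ray(b,*pb,z0),ray(b,*pb,z1)
    u,v=A1-A0,B1-B0
    x=np.linalg.lstsq(np.c_[u,-v],B0-A0,rcond=None)[0]
    p,q=A0+x[0]*u,B0+x[1]*v
    return ((p+q)/2).round(3),round(np.linalg.norm(p-q),4)
E
python3 - <<'E'
from h import *
t=dict(np.load('last_top.npz'));s=dict(np.load('last_scene.npz'))
S=lambda x,y:(110+x/2.5,200+y/2.5)
T=lambda x,y:(110+(x-400)/2.5,130+y/2.5)
for a,b in [((263,288),(596,315)),((273,320),(612,325)),((202,360),(545,318)),((236,285),(564,302)),((203,217),(575,247))]:
    print(tri(s,S(*a),t,T(*b)))
print(ray(s,*S(207,377),-.004),ray(s,*S(283,335),-.004))
E
```

```text
(array([0.47 , 0.089, 0.057]), np.float64(0.0002))
(array([0.469, 0.089, 0.014]), np.float64(0.0033))
(array([0.473, 0.143, 0.016]), np.float64(0.001))
(array([0.475, 0.106, 0.074]), np.float64(0.0072))
(array([0.516, 0.098, 0.094]), np.float64(0.0004))
[ 0.47232456  0.14536733 -0.004     ] [ 0.46609517  0.08886905 -0.004     ]
```

```bash
python3 - <<'E'
from h import *
t=dict(np.load('last_top.npz'));s=dict(np.load('last_scene.npz'))
for p in [(232,165),(250,178),(272,162),(222,172),(250,190),(288,172)]: print('s',ray(s,*p,.0).round(3))
for p in [(312,142),(342,142),(300,147),(362,147)]: print('t',ray(t,*p,.0).round(3))
print('brown',ray(t,313,322,.02))
E
python3 -m inch '[[0,0,0.04,0,0,0,0.0881],[0,0,0.08,0,0,0,0.0881],[0,0,0.12,0,0,0,0.0881],[0,0,0.16,0,0,0,0.0881],[0,0,0.2,0,0,0,0.0881],[0,-0.03,0.22,0,0,-7,0.0881],[0,-0.07,0.22,0,0,-14,0.0881],[0,-0.11,0.22,0,0,-21,0.0881],[0,-0.15,0.22,0,0,-28,0.0881]]'
```

```text
s [ 0.824 -0.158  0.   ]
s [ 0.759 -0.166  0.   ]
s [ 0.772 -0.236  0.   ]
s [ 0.819 -0.127  0.   ]
s [ 0.727 -0.144  0.   ]
s [ 0.719 -0.244  0.   ]
t [ 0.726 -0.148 -0.   ]
t [ 0.727 -0.213  0.   ]
t [ 0.715 -0.122  0.   ]
t [ 0.715 -0.256 -0.   ]
brown [ 0.34457541 -0.15255382  0.02      ]
time_s: 0.85
eef_pos: [0.1471, 0.4555, 0.4585]
ee_rot: [-1.125, -2.933, 0.0]
force: [0.1, -0.5, 0.6]
width: 0.0877
grasp_force: 0.0
```

```bash
python3 - <<'E'
import cv2,numpy as np
s=cv2.imread('pics/scene0.png');t=cv2.imread('pics/top0.png')
a=cv2.resize(s[130:230,210:310],(400,400),interpolation=cv2.INTER_CUBIC)
c=cv2.resize(t[90:190,280:380],(400,400),interpolation=cv2.INTER_CUBIC)
cv2.imwrite('pics/c5.png',np.hstack([a,c]))
E
python3 -m inch '[[0.03,-0.02,0,0,0,-7,0.0881],[0.06,-0.05,0,0,0,-14,0.0881],[0.09,-0.08,0,0,0,-21,0.0881],[0.11,-0.12,0,0,0,-28,0.0881],[0.13,-0.16,0,0,0,-35,0.0881],[0.15,-0.2,0,0,0,-42,0.0881],[0.17,-0.24,0,0,0,-48,0.0881],[0.19,-0.28,0,0,0,-48,0.0881],[0.21,-0.31,0,0,0,-48,0.0881]]'
```

```text
time_s: 1.6
eef_pos: [0.3512, 0.1546, 0.4587]
ee_rot: [-2.214, -2.229, 0.0]
force: [1.1, 1.1, 0.8]
width: 0.0878
grasp_force: 0.0
```

View pics/c5.png

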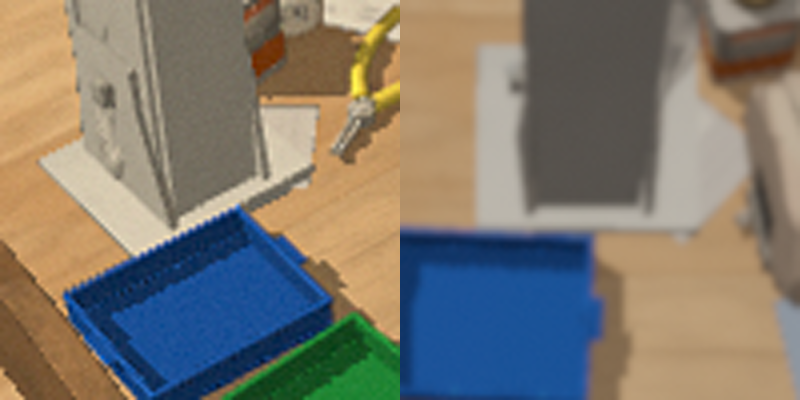

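```bash
python3 - <<'E'
from h import *
t=dict(np.load('last_top.npz'));s=dict(np.load('last_scene.npz'))
print(tri(s,(252.5,186),t,(312.5,142.5)),tri(s,(276,174.5),t,(342,142)))
print(tri(s,(225,203),t,(294,148)))
print(manip.sense()['joint_pos'].round(2))
E
```

```text
(array([ 0.721, -0.149,  0.013]), np.float64(0.0014)) (array([ 0.723, -0.213,  0.008]), np.float64(0.0009))
(array([ 0.731, -0.096, -0.017]), np.float64(0.0319))
[-0.78  0.1   0.29  1.84 -0.03  1.21 -0.48]
```

```bash
python3 -m inch '[[0.02,-0.03,0,0,0,0,0.0881],[0.038,-0.065,0,0,0,0,0.0881],[0.038,-0.092,-0.03,0,0,0,0.0881],[0.038,-0.092,-0.07,0,0,0,0.0881],[0.038,-0.092,-0.11,0,0,0,0.0881],[0.038,-0.092,-0.15,0,0,0,0.0881],[0.038,-0.092,-0.19,0,0,0,0.0881],[0.038,-0.092,-0.23,0,0,0,0.0881],[0.038,-0.092,-0.27,0,0,0,0.0881],[0.038,-0.092,-0.31,0,0,0,0.0881]]' 15
python3 -m inch '[[0,0,-0.03,0,0,0,0.0881],[0,0,-0.06,0,0,0,0.0881],[0,0,-0.08,0,0,0,0.0881],[0,0,-0.09,0,0,0,0.0881],[0,0,-0.09,0,0,0,0.0881]]'
python3 - <<'E'
from h import *
d=grab('top');e=grab('scene')
a=cv2.resize(d['image'][210:330,140:260],(400,400),interpolation=cv2.INTER_CUBIC)
b=cv2.resize(e['image'][280:400,180:300],(400,400),interpolation=cv2.INTER_CUBIC)
cv2.imwrite('pics/p1.png',np.hstack([a,b]))
E
```

```text
time_s: 2.43
eef_pos: [0.3894, 0.0648, 0.1472]
ee_rot: [2.213, 2.228, 0.001]
force: [1.2, 0.1, 0.1]
width: 0.088
grasp_force: 0.0
time_s: 2.85
eef_pos: [0.3987, 0.0663, 0.0671]
ee_rot: [-2.198, -2.228, 0.025]
force: [2.6, 3.7, -0.1]
width: 0.0882
grasp_force: 0.0
```

View pics/p1.png

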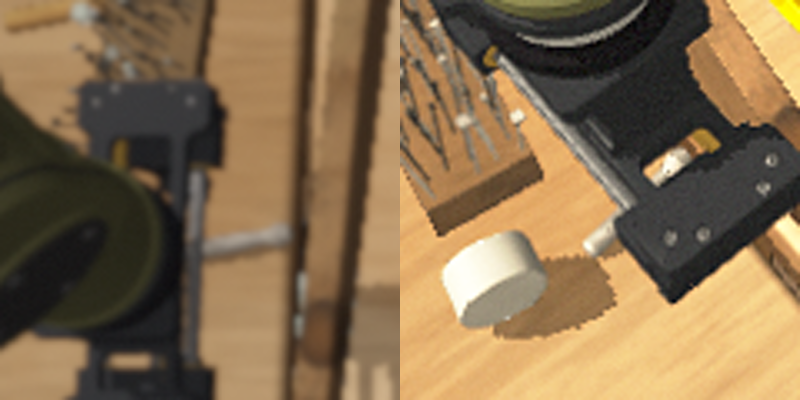

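```bash
python3 - <<'E'
from h import *
s=manip.sense();print(s['joint_pos'].round(3),s['eef_pos'],s['force'],s['moment'],s['joint_torque'].round(1))
E
```

```text
[-0.306  0.807  0.048  2.331 -0.998  0.043  0.734] [0.39918719 0.06642473 0.06711761] [ 0.54309562  0.15414286 -0.14609602] [-0.04353273  0.0287156  -0.02179362] [  0.1 -41.3   1.9  -0.1   0.4   0.1   1.5]
```

```bash
python3 -m inch '[[0.012,0,0,0,0,0,0.065],[0.025,0,0,0,0,0,0.065],[0.025,0,0,0,0,0,0.065],[0.025,0,0,0,0,0,0.065]]'; python3 -c "
from h import *
print(manip.sense()['joint_pos'].round(3))"
```

```text
time_s: 3.28
eef_pos: [0.424, 0.0666, 0.0686]
ee_rot: [-2.212, -2.218, 0.021]
force: [-0.3, 1.3, -0.1]
width: 0.0657
grasp_force: 0.0
[-0.363  0.816  0.167  2.265 -0.972  0.148  0.723]
```

```bash
python3 -m inch '[[-0.005,-0.004,-0.02,0,0,0,0.065],[-0.009,-0.004,-0.035,0,0,0,0.065],[-0.009,-0.004,-0.045,0,0,0,0.065],[-0.009,-0.004,-0.05,0,0,0,0.065],[-0.009,-0.004,-0.055,0,0,0,0.065]]'; python3 -c "
from h import *
print(manip.sense()['joint_pos'].round(3))"
```

```text
time_s: 3.7
eef_pos: [0.4267, 0.0637, 0.0217]
ee_rot: [-2.201, -2.212, 0.048]
force: [1.4, -0.3, 0.4]
width: 0.0646
grasp_force: 0.0
[-0.279  0.913  0.043  2.243 -1.001  0.043  0.753]
```

```bash
python3 -m inch '[[0.01,0,0.04,0,0,0,0.065],[0.03,0.005,0.08,0,0,0,0.065],[0.05,0.01,0.12,0,0,0,0.065],[0.05,0.01,0.12,2,-1,0,0.065],[0.05,0.01,0.12,5,-1,0,0.065],[0.05,0.01,0.12,8,-1,0,0.065],[0.05,0.01,0.12,8,-1,0,0.065],[0.05,0.01,0.12,8,-1,0,0.065]]'; python3 -c "
from h import *
print(manip.sense()['joint_pos'].round(3))"
```

```text
time_s: 4.37
eef_pos: [0.4761, 0.0734, 0.1424]
ee_rot: [-2.137, -2.151, -0.122]
force: [-0.1, 0.6, -0.6]
width: 0.065
grasp_force: 0.0
[-0.415  0.727  0.427  2.097 -0.877  0.549  0.72 ]
```

```bash
python3 -m inch '[[-0.01,-0.005,-0.03,0,1,0,0.065],[-0.03,-0.009,-0.06,0,3,0,0.065],[-0.05,-0.009,-0.09,0,3,0,0.065],[-0.056,-0.009,-0.11,0,3,0,0.065],[-0.056,-0.009,-0.12,0,3,0,0.065],[-0.056,-0.009,-0.12,0,3,0,0.065]]'; python3 -c "
from h import *
print(manip.sense()['joint_pos'].round(3))"
```

```text
time_s: 4.87
eef_pos: [0.4182, 0.0655, 0.02]
ee_rot: [-2.11, -2.121, -0.061]
force: [-0.3, -0.6, -0.1]
width: 0.0653
grasp_force: 0.0
[-0.09   0.92  -0.103  2.237 -0.98   0.075  0.831]
```

```bash
cat > st.py <<'E'
from h import *
from scipy.spatial.transform import Rotation as R
s=manip.sense();m=R.from_rotvec(s['ee_rot']).as_matrix()
print('t',round(s['time_s'],2),'pos',s['eef_pos'].round(4),'tz(deg)',np.degrees(m[:2,2]).round(1),'yclose',m[:,1].round(3),'q',s['joint_pos'].round(2),'F',s['force'].round(1),'w',round(s['width'],4),'gf',round(s['grasp_force'],1))
E
python3 st.py
```

```text
t 4.87 pos [0.4182 0.0655 0.02  ] tz(deg) [-4.4  7.7] yclose [ 0.997  0.01  -0.076] q [-0.09  0.92 -0.1   2.24 -0.98  0.08  0.83] F [-0.3 -0.6 -0.1] w 0.0653 gf 0.0
```

```bash
python3 -m inch '[[0.003,0,-0.005,-2,-1.5,0,0.065],[0.003,-0.001,-0.01,-2,-1.5,0,0.065],[0.003,-0.001,-0.015,-2,-1.5,0,0.065],[0.003,-0.001,-0.015,-2,-1.5,0,0.065]]'; python3 st.py
```

```text
time_s: 5.2
eef_pos: [0.4297, 0.0641, 0.0112]
ee_rot: [-2.137, -2.153, -0.045]
force: [0.0, 0.8, -0.5]
width: 0.0652
grasp_force: 0.0
t 5.2 pos [0.4297 0.0641 0.0112] tz(deg) [-3.2  5.5] yclose [ 0.998  0.01  -0.055] q [-0.12  0.94 -0.08  2.22 -1.    0.04  0.83] F [ 0.   0.8 -0.5] w 0.0652 gf 0.0
```

```bash
python3 -m inch '[[-0.003,-0.001,-0.003,0,1.5,0,0.065],[-0.006,-0.001,-0.007,0,2,0,0.065],[-0.006,-0.001,-0.011,0,2,0,0.065],[-0.006,-0.001,-0.011,0,2,0,0.065]]'; python3 st.py
```

```text
time_s: 5.53
eef_pos: [0.423, 0.0628, 0.0005]
ee_rot: [-2.122, -2.132, -0.008]
force: [1.0, -0.5, 4.9]
width: 0.065
grasp_force: 2.5
t 5.53 pos [0.423  0.0628 0.0005] tz(deg) [-5.2  5.6] yclose [ 0.996  0.009 -0.09 ] q [-0.14  0.96 -0.05  2.21 -0.99  0.08  0.83] F [ 1.  -0.5  4.9] w 0.065 gf 2.5
```

```bash
python3 -m inch '[[0,0,0.001,0,0,0,0.05],[0,0,0.001,0,0,0,0.03],[0,0,0,0,0,0,0.01],[0,0,0,0,0,0,0.0],[0,0,0,0,0,0,0.0],[0,0,0,0,0,0,0.0],[0,0,0,0,0,0,0.0],[0,0,0,0,0,0,0.0]]' 30; python3 st.py
```

```text
time_s: 6.2
eef_pos: [0.4229, 0.063, 0.0005]
ee_rot: [-2.121, -2.132, -0.007]
force: [-0.0, -0.1, 0.2]
width: 0.0136
grasp_force: 1.5
t 6.2 pos [0.4229 0.063  0.0005] tz(deg) [-5.2  5.6] yclose [ 0.996  0.009 -0.091] q [-0.14  0.96 -0.05  2.21 -0.99  0.08  0.83] F [-0.  -0.1  0.2] w 0.0136 gf 1.5
```

```bash
python3 -m inch '[[0,0,0,0,0,0,0.0],[0,0,0,0,0,0,0.0],[0,0,0,0,0,0,0.0]]' 30; python3 -m inch '[[0,0,0.01,0,0,0,0],[0.01,0,0.03,0,0,0,0],[0.02,0,0.06,0,0,0,0],[0.04,0,0.10,0,0,0,0],[0.06,0,0.14,-3,-2,0,0],[0.08,0,0.18,-5.6,-5,0,0],[0.09,0,0.18,-5.6,-5,0,0]]'; python3 st.py; python3 - <<'E'
from h import *
e=grab('scene')
cv2.imwrite('pics/p2.png',cv2.resize(e['image'][100:400,100:500],(800,600),interpolation=cv2.INTER_CUBIC))
E
```

```text
time_s: 6.45
eef_pos: [0.4229, 0.063, 0.0005]
ee_rot: [-2.121, -2.132, -0.007]
force: [0.9, -0.0, -0.8]
width: 0.011
grasp_force: 29.7
time_s: 7.03
eef_pos: [0.5145, 0.0659, 0.1852]
ee_rot: [2.21, 2.23, 0.004]
force: [-0.5, 0.2, -1.9]
width: 0.0112
grasp_force: 29.7
t 7.03 pos [0.5145 0.0659 0.1852] tz(deg) [0.2 0. ] yclose [1.    0.009 0.003] q [-0.57  0.71  0.61  1.97 -0.65  0.66  0.46] F [-0.5  0.2 -1.9] w 0.0112 gf 29.7
```

View pics/p2.png

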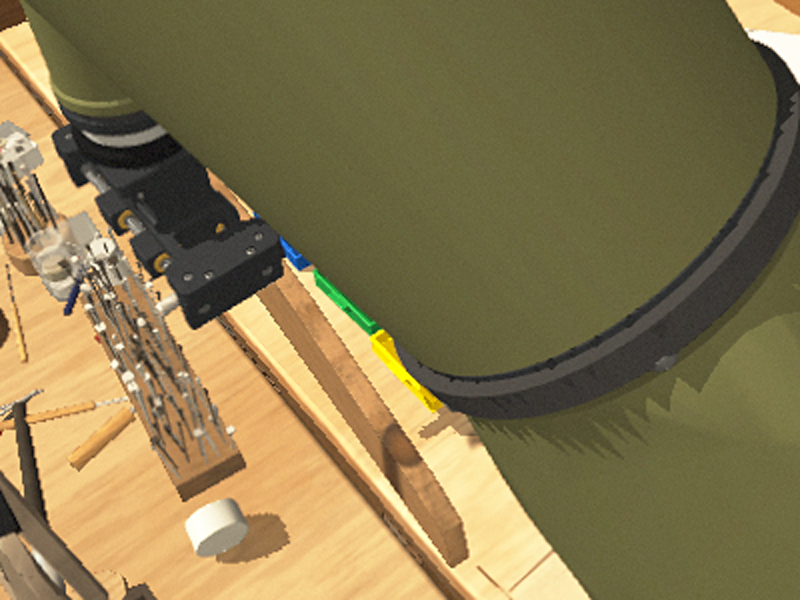

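```bash
python3 -m inch '[[0.03,-0.03,0,0,0,0,0],[0.06,-0.06,0,0,0,0,0],[0.08,-0.09,0,0,0,1,0],[0.1,-0.12,0,0,0,2,0],[0.12,-0.15,0,0,0,3.5,0],[0.136,-0.178,0,0,0,3.5,0],[0.136,-0.178,-0.03,0,0,3.5,0],[0.136,-0.178,-0.06,0,0,3.5,0],[0.136,-0.178,-0.08,0,0,3.5,0],[0.136,-0.178,-0.08,0,0,3.5,0]]'; python3 st.py; python3 - <<'E'
from h import *
e=grab('scene');d=grab('top')
a=cv2.resize(d['image'][90:290,250:410],(400,500),interpolation=cv2.INTER_CUBIC)
b=cv2.resize(e['image'][100:300,200:360],(400,500),interpolation=cv2.INTER_CUBIC)
cv2.imwrite('pics/p3.png',np.hstack([a,b]))
E
```

```text
time_s: 7.92
eef_pos: [0.644, -0.1137, 0.0943]
ee_rot: [-2.139, -2.281, 0.012]
force: [0.3, 1.6, -2.2]
width: 0.0113
grasp_force: 29.7
t 7.92 pos [ 0.644  -0.1137  0.0943] tz(deg) [-0.9  0.2] yclose [ 0.998  0.064 -0.015] q [-0.15  0.98  0.51  1.58 -0.63  0.77  0.7 ] F [ 0.3  1.6 -2.2] w 0.0113 gf 29.7
```

View pics/p3.png

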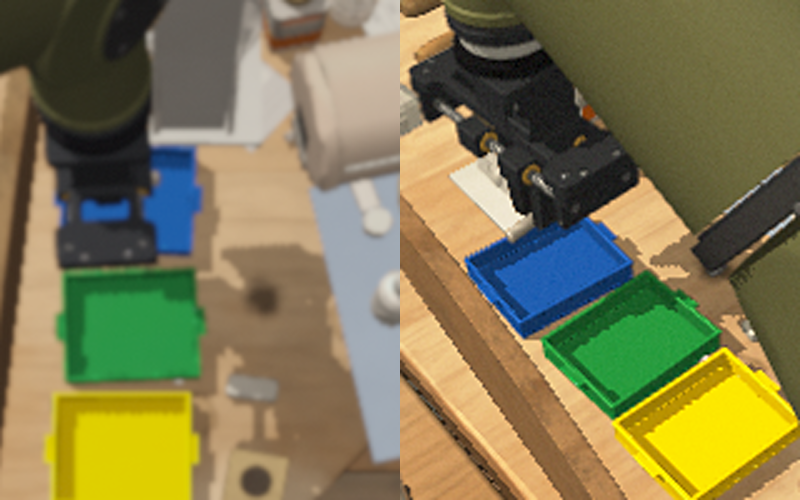

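```bash
python3 -m inch '[[0.004,0.001,-0.02,0,0,0,0],[0.004,0.001,-0.045,0,0,0,0],[0.004,0.001,-0.065,0,0,0,0],[0.004,0.001,-0.075,0,0,0,0],[0.004,0.001,-0.075,0,0,0,0]]'; python3 st.py
```

```text
time_s: 8.43
eef_pos: [0.6519, -0.1137, 0.0246]
ee_rot: [-2.143, -2.289, 0.006]
force: [0.1, 0.6, -0.9]
width: 0.011
grasp_force: 29.7
t 8.43 pos [ 0.6519 -0.1137  0.0246] tz(deg) [-0.4  0. ] yclose [ 0.998  0.066 -0.006] q [-0.12  1.08  0.45  1.58 -0.68  0.66  0.74] F [ 0.1  0.6 -0.9] w 0.011 gf 29.7
```

```bash
python3 -m inch '[[0,0,-0.004,0,0,0,0],[0,0,-0.008,0,0,0,0],[0,0,-0.011,0,0,0,0],[0,0,-0.011,0,0,0,0],[0,0,-0.011,0,0,0,0]]'; python3 st.py
```

```text
time_s: 8.85
eef_pos: [0.653, -0.114, 0.015]
ee_rot: [-2.145, -2.291, 0.004]
force: [-0.8, -0.0, -1.2]
width: 0.0109
grasp_force: 29.7
t 8.85 pos [ 0.653 -0.114  0.015] tz(deg) [-0.2 -0. ] yclose [ 0.998  0.066 -0.004] q [-0.12  1.09  0.44  1.58 -0.69  0.64  0.75] F [-0.8 -0.  -1.2] w 0.0109 gf 29.7
```

```bash
python3 -m inch '[[0,0,-0.002,0,0,0,0],[0,0,-0.004,0,0,0,0],[0,0,-0.006,0,0,0,0],[0,0,-0.006,0,0,0,0],[0,0,-0.006,0,0,0,0]]'; python3 st.py
```

```text
time_s: 9.27
eef_pos: [0.653, -0.1144, 0.0089]
ee_rot: [-2.146, -2.291, 0.004]
force: [-0.4, -1.4, 3.3]
width: 0.0109
grasp_force: 29.7
t 9.27 pos [ 0.653  -0.1144  0.0089] tz(deg) [-0.2 -0. ] yclose [ 0.998  0.066 -0.004] q [-0.12  1.1   0.44  1.58 -0.69  0.63  0.75] F [-0.4 -1.4  3.3] w 0.0109 gf 29.7
```

Contact force of about 4 N, so the punch is on the tray floor. I'll release, rise, and go on to the cube.

```bash
python3 -m inch '[[0,0,0,0,0,0,0.02],[0,0,0,0,0,0,0.025],[0,0,0,0,0,0,0.028],[0,0,0,0,0,0,0.028],[0,0,0.02,0,0,0,0.028],[0,0,0.05,0,0,0,0.028],[0,0,0.09,0,0,0,0.04],[-0.03,-0.02,0.13,0,0,-3,0.07],[-0.07,-0.04,0.15,0,0,-6,0.07],[-0.11,-0.06,0.15,0,0,-9,0.07]]'; python3 -m inch '[[-0.04,-0.02,0,0,0,-1,0.07],[-0.08,-0.04,0,0,0,-3,0.07],[-0.12,-0.055,0,0,0,-4,0.07],[-0.12,-0.055,0,0,0,-4,0.07],[-0.12,-0.055,0,0,0,-4,0.07]]';python3 st.py
python3 - <<'E'
from h import *
e=grab('scene');d=grab('top')
a=cv2.resize(d['image'][130:330,250:410],(400,500),interpolation=cv2.INTER_CUBIC)
b=cv2.resize(e['image'][150:350,220:380],(400,500),interpolation=cv2.INTER_CUBIC)
cv2.imwrite('pics/p4.png',np.hstack([a,b]))
E
```

```text
time_s: 10.1
eef_pos: [0.5626, -0.1658, 0.159]
ee_rot: [2.317, 2.116, 0.002]
force: [0.8, -1.1, 0.0]
width: 0.0524
grasp_force: 0.0
time_s: 10.52
eef_pos: [0.4372, -0.2215, 0.1562]
ee_rot: [-2.395, -2.025, 0.006]
force: [0.4, 0.0, -0.7]
width: 0.0697
grasp_force: 0.0
t 10.52 pos [ 0.4372 -0.2215  0.1562] tz(deg) [-0.3  0.1] yclose [ 0.986 -0.166 -0.006] q [ 0.07  0.72  0.51  2.06 -0.68  0.54  0.91] F [ 0.4  0.  -0.7] w 0.0697 gf 0.0
```

View pics/p4.png

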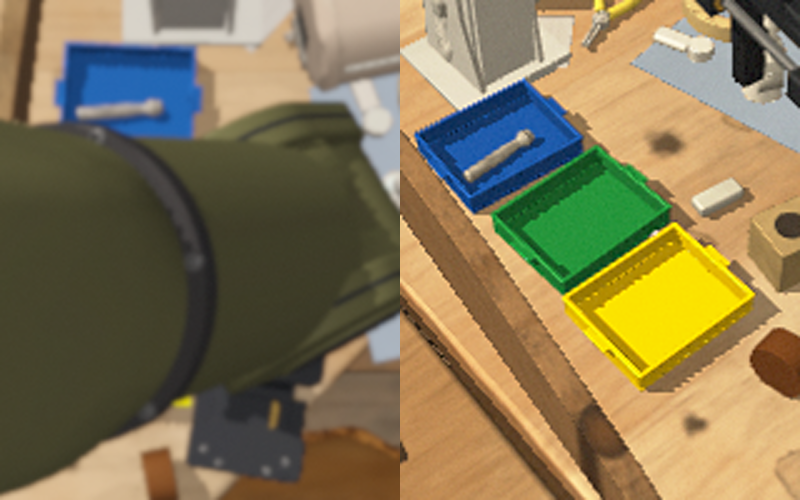

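```bash
python3 -m inch '[[-0.016,-0.007,0,0,0,0,0.07],[-0.016,-0.007,-0.03,0,0,0,0.07],[-0.016,-0.007,-0.06,0,0,0,0.07],[-0.016,-0.007,-0.08,0,0,0,0.07],[-0.016,-0.007,-0.08,0,0,0,0.07]]';python3 st.py
```

```text
time_s: 11.03
eef_pos: [0.4253, -0.225, 0.0723]
ee_rot: [-2.384, -2.034, 0.003]
force: [0.5, 0.2, 0.1]
width: 0.0702
grasp_force: 0.0
t 11.03 pos [ 0.4253 -0.225   0.0723] tz(deg) [-0.4  0.3] yclose [ 0.988 -0.157 -0.008] q [ 0.22  0.84  0.29  2.13 -0.82  0.3   1.05] F [0.5 0.2 0.1] w 0.0702 gf 0.0
```

```bash
python3 -m inch '[[-0.002,-0.002,-0.02,0,0,-1,0.07],[-0.002,-0.002,-0.04,0,0,-1,0.07],[-0.002,-0.002,-0.048,0,0,-1,0.07],[-0.002,-0.002,-0.048,0,0,-1,0.07],[-0.002,-0.002,-0.048,0,0,-1,0.07]]';python3 st.py
```

```text
time_s: 11.45
eef_pos: [0.4234, -0.2288, 0.028]
ee_rot: [-2.407, -2.014, 0.003]
force: [-0.3, -0.0, 1.1]
width: 0.07
grasp_force: 0.0
t 11.45 pos [ 0.4234 -0.2288  0.028 ] tz(deg) [-0.2  0.1] yclose [ 0.984 -0.177 -0.004] q [ 0.3   0.91  0.16  2.13 -0.88  0.16  1.1 ] F [-0.3 -0.   1.1] w 0.07 gf 0.0
```

```bash
python3 -m inch '[[0,0,-0.008,0,0,0,0.07],[0,0,-0.008,0,0,0,0.06],[0,0,-0.008,0,0,0,0.03],[0,0,-0.008,0,0,0,0.03],[0,0,-0.008,0,0,0,0.03],[0,0,-0.008,0,0,0,0.03],[0,0,-0.008,0,0,0,0.03],[0,0,-0.008,0,0,0,0.03]]' 50;python3 st.py
```

```text
time_s: 12.12
eef_pos: [0.4224, -0.2291, 0.0199]
ee_rot: [-2.408, -2.012, 0.004]
force: [-1.1, 0.6, 4.8]
width: 0.0446
grasp_force: 50.0
t 12.12 pos [ 0.4224 -0.2291  0.0199] tz(deg) [-0.2  0.1] yclose [ 0.984 -0.178 -0.004] q [ 0.32  0.93  0.14  2.13 -0.89  0.14  1.1 ] F [-1.1  0.6  4.8] w 0.0446 gf 50.0
```

```bash
python3 -m inch '[[0,0,0.02,0,0,0,0.03],[0,0,0.06,0,0,0,0.03],[0.02,0.01,0.09,0,0,3,0.03],[0.05,0.035,0.1,0,0,6,0.03],[0.08,0.06,0.1,0,0,9,0.03],[0.11,0.08,0.1,0,0,12,0.03],[0.129,0.098,0.1,0,0,12,0.03],[0.129,0.098,0.09,0,0,12,0.03],[0.129,0.098,0.07,0,0,12,0.03],[0.129,0.098,0.05,0,0,12,0.03]]';python3 -m inch '[[0,0,-0.01,0,0,0,0.03],[0,0,-0.02,0,0,0,0.03],[0,0,-0.03,0,0,0,0.03],[0,0,-0.03,0,0,0,0.03],[0,0,-0.03,0,0,0,0.03]]';python3 st.py
```

```text
time_s: 12.95
eef_pos: [0.5514, -0.13, 0.0684]
ee_rot: [-2.182, -2.255, 0.005]
force: [0.3, 0.4, -4.8]
width: 0.0446
grasp_force: 50.0
time_s: 13.37
eef_pos: [0.5512, -0.1312, 0.0394]
ee_rot: [-2.185, -2.252, 0.005]
force: [-0.0, 0.1, -5.5]
width: 0.0447
grasp_force: 50.0
t 13.37 pos [ 0.5512 -0.1312  0.0394] tz(deg) [-0.3  0. ] yclose [ 1.     0.03  -0.005] q [-0.06  0.96  0.38  1.88 -0.77  0.45  0.92] F [-0.   0.1 -5.5] w 0.0447 gf 50.0
```

```bash
python3 -m inch '[[0,0,-0.006,0,0,0,0.03],[0,0,-0.012,0,0,0,0.03],[0,0,-0.014,0,0,0,0.03],[0,0,-0.015,0,0,0,0.03],[0,0,-0.015,0,0,0,0.03],[0,0,-0.015,0,0,0,0.03]]';python3 st.py
```

```text
time_s: 13.87
eef_pos: [0.5515, -0.1311, 0.0247]
ee_rot: [-2.185, -2.253, 0.004]
force: [0.3, 0.1, -5.7]
width: 0.0444
grasp_force: 50.0
t 13.87 pos [ 0.5515 -0.1311  0.0247] tz(deg) [-0.2  0. ] yclose [ 1.     0.031 -0.004] q [-0.05  0.99  0.36  1.88 -0.79  0.42  0.93] F [ 0.3  0.1 -5.7] w 0.0444 gf 50.0
```

```bash
python3 -m inch '[[0,0,-0.001,0,0,0,0.03],[0,0,-0.002,0,0,0,0.03],[0,0,-0.002,0,0,0,0.03],[0,0,-0.002,0,0,0,0.047],[0,0,-0.001,0,0,0,0.052],[0,0,-0.001,0,0,0,0.054],[0,0,-0.001,0,0,0,0.054],[0,0,0.02,0,0,0,0.054],[0,0,0.05,0,0,0,0.054],[0,0,0.09,0,0,0,0.054]]'; python3 -m inch '[[-0.02,-0.03,0.02,0,0,-4,0.045],[-0.04,-0.06,0.02,0,0,-8,0.04],[-0.052,-0.097,0.02,0,0,-9,0.04],[-0.052,-0.097,-0.01,0,0,-9,0.04],[-0.052,-0.097,-0.03,0,0,-9,0.04],[-0.052,-0.097,-0.03,0,0,-9,0.04],[-0.052,-0.097,-0.03,0,0,-9,0.04]]' 15;python3 st.py
python3 - <<'E'
from h import *
e=grab('scene');d=grab('top')
a=cv2.resize(d['image'][130:330,250:410],(400,500),interpolation=cv2.INTER_CUBIC)
b=cv2.resize(e['image'][150:350,220:380],(400,500),interpolation=cv2.INTER_CUBIC)
cv2.imwrite('pics/p5.png',np.hstack([a,b]))
E
```

```text
time_s: 14.7
eef_pos: [0.5499, -0.1305, 0.1139]
ee_rot: [-2.182, -2.25, 0.008]
force: [1.2, -1.0, 1.0]
width: 0.054
grasp_force: 0.0
time_s: 15.28
eef_pos: [0.4989, -0.2277, 0.0843]
ee_rot: [-2.353, -2.073, 0.005]
force: [0.8, -0.9, 0.5]
width: 0.0399
grasp_force: 0.0
t 15.28 pos [ 0.4989 -0.2277  0.0843] tz(deg) [-0.3  0.1] yclose [ 0.992 -0.126 -0.006] q [ 0.09  0.89  0.45  1.93 -0.76  0.51  0.96] F [ 0.8 -0.9  0.5] w 0.0399 gf 0.0
```

View pics/p5.png

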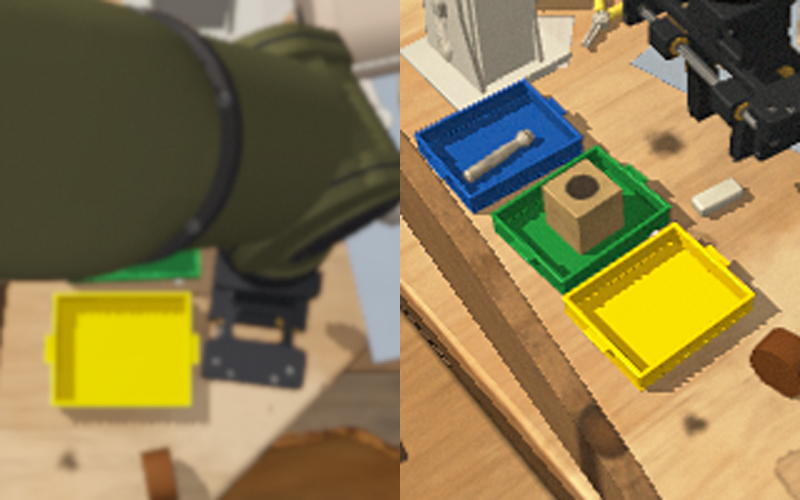

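```bash
python3 -m inch '[[0,-0.001,-0.03,0,0,0,0.04],[0,-0.001,-0.06,0,0,0,0.04],[0,-0.001,-0.074,0,0,0,0.04],[0,-0.001,-0.079,0,0,0,0.04],[0,-0.001,-0.079,0,0,0,0.04],[0,-0.001,-0.079,0,0,0,0.04]]';python3 st.py
```

```text
time_s: 15.88
eef_pos: [0.5003, -0.2294, 0.0068]
ee_rot: [-2.355, -2.076, 0.003]
force: [0.6, -0.4, 0.3]
width: 0.0397
grasp_force: 0.0
t 15.88 pos [ 0.5003 -0.2294  0.0068] tz(deg) [-0.2 -0. ] yclose [ 0.992 -0.125 -0.003] q [ 0.17  1.    0.31  1.93 -0.85  0.34  1.04] F [ 0.6 -0.4  0.3] w 0.0397 gf 0.0
```

```bash
python3 -m inch '[[0,0,-0.003,0,0,0,0.03],[0,0,-0.003,0,0,0,0.01],[0,0,-0.003,0,0,0,0.005],[0,0,-0.003,0,0,0,0.005],[0,0,-0.003,0,0,0,0.005],[0,0,-0.003,0,0,0,0.005],[0,0,0.02,0,0,0,0.005],[0,0,0.06,0,0,0,0.005]]' 15;python3 st.py;  python3 -m inch '[[-0.01,0.02,0.02,0,0,2,0.005],[-0.02,0.05,0.02,0,0,5,0.005],[-0.042,0.083,0.02,0,0,7,0.005],[-0.042,0.083,-0.01,0,0,7,0.005],[-0.042,0.083,-0.025,0,0,7,0.005],[-0.042,0.083,-0.025,0,0,7,0.005],[-0.042,0.083,-0.025,0,0,7,0.005]]';python3 st.py
```

```text
time_s: 16.55
eef_pos: [0.4972, -0.2277, 0.0634]
ee_rot: [-2.349, -2.07, 0.008]
force: [0.3, 0.0, -0.0]
width: 0.0177
grasp_force: 15.0
t 16.55 pos [ 0.4972 -0.2277  0.0634] tz(deg) [-0.6  0.3] yclose [ 0.992 -0.126 -0.011] q [ 0.11  0.92  0.42  1.93 -0.79  0.47  0.98] F [ 0.3  0.  -0. ] w 0.0177 gf 15.0
time_s: 17.13
eef_pos: [0.4571, -0.1462, 0.0404]
ee_rot: [-2.223, -2.213, 0.005]
force: [0.7, 0.4, -0.2]
width: 0.0179
grasp_force: 15.0
t 17.13 pos [ 0.4571 -0.1462  0.0404] tz(deg) [-0.3  0.1] yclose [ 1.    -0.005 -0.006] q [ 0.09  0.89  0.2   2.14 -0.89  0.2   1.09] F [ 0.7  0.4 -0.2] w 0.0179 gf 15.0
```

```bash
python3 -m inch '[[0,0,-0.01,0,0,0,0.005],[0,0,-0.02,0,0,0,0.005],[0,0,-0.028,0,0,0,0.005],[0,0,-0.031,0,0,0,0.005],[0,0,-0.031,0,0,0,0.005],[0,0,-0.031,0,0,0,0.005]]';python3 st.py
```

```text
time_s: 17.63
eef_pos: [0.4576, -0.1463, 0.0099]
ee_rot: [-2.224, -2.215, 0.004]
force: [-0.8, -0.7, -0.2]
width: 0.0176
grasp_force: 15.0
t 17.63 pos [ 0.4576 -0.1463  0.0099] tz(deg) [-0.2  0. ] yclose [ 1.    -0.004 -0.004] q [ 0.15  0.95  0.11  2.13 -0.91  0.11  1.11] F [-0.8 -0.7 -0.2] w 0.0176 gf 15.0
```

```bash
python3 -m inch '[[0,0,-0.002,0,0,0,0.005],[0,0,-0.002,0,0,0,0.015],[0,0,-0.002,0,0,0,0.02],[0,0,-0.002,0,0,0,0.022],[0,0,-0.002,0,0,0,0.022],[0,0,0.01,0,0,0,0.022],[0,0,0.03,0,0,0,0.022],[0,0,0.07,0,0,0,0.03],[0.01,0,0.11,0,0,0,0.05],[0.02,0.02,0.15,0,0,0,0.06]]' 15;python3 -m inch '[[0,0.03,0.03,0,0,0,0.06],[0,0.07,0.04,0,0,0,0.06],[0,0.11,0.04,0,0,0,0.06],[0,0.15,0.04,0,0,0,0.06],[0,0.19,0.04,0,0,-2,0.06],[0,0.23,0.04,0,0,-5,0.06],[0,0.263,0.04,0,0,-6,0.06],[-0.02,0.263,0.02,0,0,-6,0.06],[-0.035,0.263,-0.01,0,0,-6,0.06],[-0.045,0.263,-0.03,0,0,-6,0.06]]'; python3 st.py
python3 - <<'E'
from h import *
e=grab('scene');d=grab('top')
a=cv2.resize(d['image'][210:330,140:260],(400,400),interpolation=cv2.INTER_CUBIC)
b=cv2.resize(e['image'][180:400,160:380],(400,400),interpolation=cv2.INTER_CUBIC)
cv2.imwrite('pics/p6.png',np.hstack([a,b]))
E
```

```text
time_s: 18.47
eef_pos: [0.4761, -0.1314, 0.1586]
ee_rot: [-2.233, -2.21, 0.008]
force: [1.7, -0.4, -0.7]
width: 0.0399
grasp_force: 0.0
time_s: 19.3
eef_pos: [0.429, 0.1362, 0.1247]
ee_rot: [-2.332, -2.099, 0.008]
force: [0.3, 0.0, -0.9]
width: 0.0599
grasp_force: 0.0
t 19.3 pos [0.429  0.1362 0.1247] tz(deg) [-0.4 -0. ] yclose [ 0.994 -0.105 -0.006] q [-0.71  0.76  0.51  2.2  -0.95  0.43  0.47] F [ 0.3  0.  -0.9] w 0.0599 gf 0.0
```

View pics/p6.png

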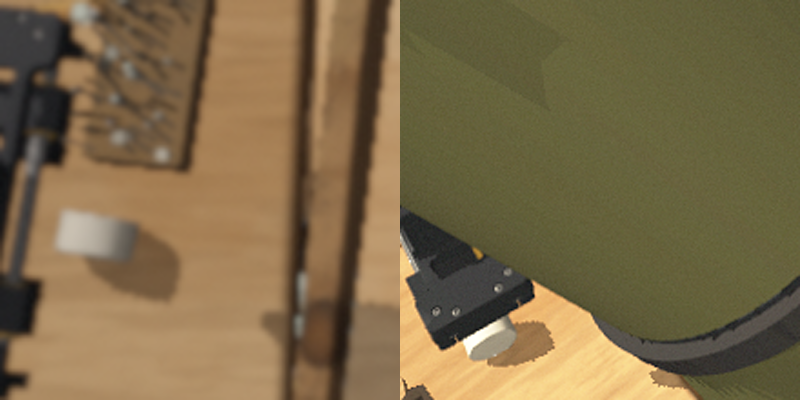

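```bash
python3 -m inch '[[-0.002,0.001,-0.02,0,0,0,0.06],[-0.003,0.001,-0.045,0,0,0,0.06],[-0.003,0.001,-0.065,0,0,0,0.06],[-0.003,0.001,-0.075,0,0,0,0.06],[-0.003,0.001,-0.08,0,0,0,0.06]]' 20; python3 st.py
```

```text
time_s: 19.82
eef_pos: [0.43, 0.1357, 0.0456]
ee_rot: [-2.338, -2.093, 0.002]
force: [-0.6, -0.4, 0.3]
width: 0.0601
grasp_force: 0.0
t 19.82 pos [0.43   0.1357 0.0456] tz(deg) [-0.2  0.1] yclose [ 0.994 -0.11  -0.003] q [-0.48  0.87  0.12  2.22 -0.97  0.11  0.46] F [-0.6 -0.4  0.3] w 0.0601 gf 0.0
```

```bash
python3 -m inch '[[0,0.001,-0.005,0,0,0,0.06],[0,0.001,-0.01,0,0,0,0.06],[0,0.001,-0.015,0,0,0,0.06],[0,0.001,-0.02,0,0,0,0.06],[0,0.001,-0.024,0,0,0,0.06],[0,0.001,-0.024,0,0,0,0.06]]' 20; python3 st.py
```

```text
time_s: 20.32
eef_pos: [0.4296, 0.1376, 0.0227]
ee_rot: [-2.336, -2.094, 0.008]
force: [-0.2, -0.0, 0.1]
width: 0.06
grasp_force: 0.4
t 20.32 pos [0.4296 0.1376 0.0227] tz(deg) [-0.4  0. ] yclose [ 0.994 -0.109 -0.007] q [-0.44  0.91  0.04  2.21 -1.    0.04  0.48] F [-0.2 -0.   0.1] w 0.06 gf 0.4
```

```bash
python3 -m inch '[[0.001,0,-0.003,0,1,0,0.06],[0.001,0,-0.005,0,2,0,0.06],[0.001,0,-0.005,0,2,0,0.06]]' 20; python3 st.py; python3 -m inch '[[0,0,0,0,0,0,0.04],[0,0,0,0,0,0,0.03],[0,0,0,0,0,0,0.02],[0,0,0,0,0,0,0.01],[0,0,0,0,0,0,0.01],[0,0,0,0,0,0,0.01],[0,0,0,0,0,0,0.01],[0,0,0,0,0,0,0.01]]' 20; python3 st.py
```

```text
time_s: 20.57
eef_pos: [0.4283, 0.138, 0.0179]
ee_rot: [-2.314, -2.077, 0.053]
force: [-4.1, 0.1, 1.4]
width: 0.06
grasp_force: 2.2
t 20.57 pos [0.4283 0.138  0.0179] tz(deg) [-2.7  0. ] yclose [ 0.993 -0.108 -0.047] q [-0.47  0.93  0.12  2.18 -0.98  0.13  0.48] F [-4.1  0.1  1.4] w 0.06 gf 2.2
time_s: 21.23
eef_pos: [0.4308, 0.1375, 0.018]
ee_rot: [-2.318, -2.079, 0.048]
force: [0.2, -0.5, 1.2]
width: 0.0246
grasp_force: 20.0
t 21.23 pos [0.4308 0.1375 0.018 ] tz(deg) [-2.4  0. ] yclose [ 0.993 -0.109 -0.041] q [-0.47  0.93  0.12  2.18 -0.98  0.13  0.48] F [ 0.2 -0.5  1.2] w 0.0246 gf 20.0
```

```bash
python3 -m inch '[[0,0,0.01,0,0,0,0.01],[0.005,0,0.04,0,0,0,0.01],[0.015,0,0.08,0,0,0,0.01],[0.03,0,0.12,0,-1,0,0.01],[0.04,-0.01,0.15,0,-2.4,0,0.01],[0.04,-0.04,0.17,0,-2.4,2,0.01],[0.04,-0.08,0.17,0,-2.4,4,0.01],[0.04,-0.12,0.17,0,-2.4,6,0.01],[0.04,-0.16,0.17,0,-2.4,6,0.01],[0.04,-0.2,0.17,0,-2.4,6,0.01]]'; python3 st.py;python3 -m inch '[[0,-0.03,0,0,0,0,0.01],[0,-0.05,0,0,0,0,0.01],[-0.02,-0.05,-0.03,0,0,0,0.01],[-0.03,-0.05,-0.06,0,0,0,0.01],[-0.035,-0.05,-0.09,0,0,0,0.01],[-0.038,-0.05,-0.11,0,0,0,0.01],[-0.038,-0.05,-0.12,0,0,0,0.01],[-0.038,-0.05,-0.12,0,0,0,0.01]]'; python3 st.py
python3 - <<'E'
from h import *
e=grab('scene');d=grab('top')
a=cv2.resize(d['image'][130:330,250:410],(400,500),interpolation=cv2.INTER_CUBIC)
b=cv2.resize(e['image'][170:330,240:368],(400,500),interpolation=cv2.INTER_CUBIC)
cv2.imwrite('pics/p7.png',np.hstack([a,b]))
E
```

```text
time_s: 22.07
eef_pos: [0.4703, -0.0639, 0.1881]
ee_rot: [2.224, 2.217, -0.001]
force: [1.1, -0.8, -1.1]
width: 0.0245
grasp_force: 20.0
t 22.07 pos [ 0.4703 -0.0639  0.1881] tz(deg) [ 0.  -0.1] yclose [ 1.    -0.003  0.001] q [-0.29  0.65  0.54  2.08 -0.61  0.57  0.68] F [ 1.1 -0.8 -1.1] w 0.0245 gf 20.0
time_s: 22.73
eef_pos: [0.4313, -0.1124, 0.0662]
ee_rot: [-2.226, -2.214, 0.004]
force: [0.8, 1.2, -0.6]
width: 0.0239
grasp_force: 20.0
t 22.73 pos [ 0.4313 -0.1124  0.0662] tz(deg) [-0.2 -0. ] yclose [ 1.    -0.005 -0.003] q [ 0.06  0.82  0.14  2.23 -0.82  0.14  0.97] F [ 0.8  1.2 -0.6] w 0.0239 gf 20.0
```

View pics/p7.png

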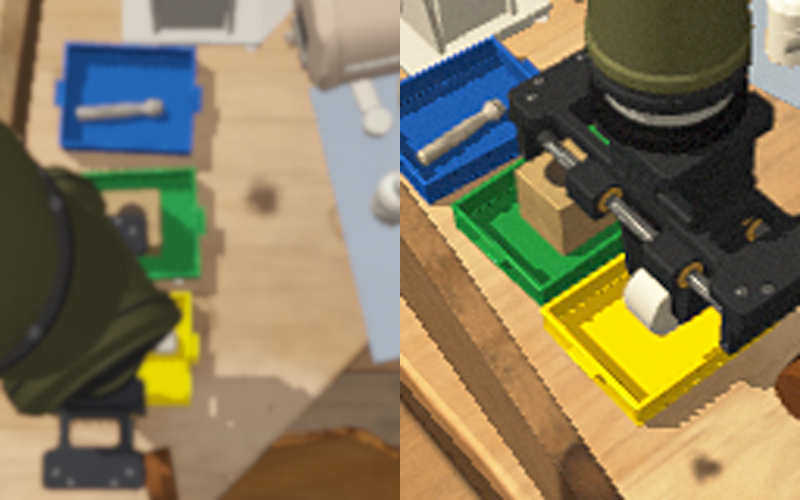

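```bash
python3 -m inch '[[0,0,-0.01,0,0,0,0.01],[0,0,-0.02,0,0,0,0.01],[0,0,-0.03,0,0,0,0.01],[0,0,-0.036,0,0,0,0.01],[0,0,-0.039,0,0,0,0.01],[0,0,-0.039,0,0,0,0.01],[0,0,-0.039,0,0,0,0.01]]'; python3 st.py
```

```text
time_s: 23.42
eef_pos: [0.4348, -0.1129, 0.0309]
ee_rot: [2.226, 2.216, -0.003]
force: [0.0, -0.1, -0.6]
width: 0.0242
grasp_force: 20.0
t 23.42 pos [ 0.4348 -0.1129  0.0309] tz(deg) [-0.  -0.1] yclose [ 1.    -0.004 -0.001] q [ 0.12  0.89  0.05  2.23 -1.    0.04  1.14] F [ 0.  -0.1 -0.6] w 0.0242 gf 20.0
```

```bash
python3 -m inch '[[-0.004,0.002,0,0,1.5,0,0.01],[-0.008,0.004,-0.002,0,3,0,0.01],[-0.008,0.004,-0.004,0,3,0,0.01],[-0.008,0.004,-0.005,0,3,0,0.01],[-0.008,0.004,-0.005,0,3,0,0.01]]'; python3 st.py
```

```text
time_s: 23.83
eef_pos: [0.4262, -0.1089, 0.0253]
ee_rot: [-2.199, -2.191, 0.061]
force: [-0.0, 0.3, -1.6]
width: 0.0242
grasp_force: 20.0
t 23.83 pos [ 0.4262 -0.1089  0.0253] tz(deg) [-3.1 -0.1] yclose [ 0.999 -0.004 -0.054] q [ 0.04  0.92  0.16  2.21 -0.99  0.14  1.12] F [-0.   0.3 -1.6] w 0.0242 gf 20.0
```

```bash
python3 -m inch '[[0,0,-0.001,0,0,0,0.01],[0,0,-0.002,0,0,0,0.01],[0,0,-0.002,0,0,0,0.01]]'; python3 st.py
```

```text
time_s: 24.08
eef_pos: [0.4258, -0.109, 0.0247]
ee_rot: [-2.201, -2.189, 0.059]
force: [-1.3, 1.1, 16.3]
width: 0.0246
grasp_force: 20.1
t 24.08 pos [ 0.4258 -0.109   0.0247] tz(deg) [-3. -0.] yclose [ 0.999 -0.005 -0.053] q [ 0.05  0.92  0.15  2.21 -0.99  0.13  1.12] F [-1.3  1.1 16.3] w 0.0246 gf 20.1
```

Contact at 16 N. I'll back off slightly, release gently, rise, and look.

```bash
python3 -m inch '[[0,0,0.001,0,0,0,0.01],[0,0,0.001,0,0,0,0.024],[0,0,0.001,0,0,0,0.027],[0,0,0.001,0,0,0,0.03],[0,0,0.001,0,0,0,0.035],[0,0,0.001,0,0,0,0.035],[0,0,0.01,0,0,0,0.035],[0,0,0.03,0,0,0,0.035],[0,0,0.06,0,0,0,0.035],[0,0,0.1,0,0,0,0.04]]' 5; python3 -m inch '[[0.02,0,0.03,0,0,0,0.06],[0.03,0.03,0.06,0,0,0,0.06],[0.03,0.07,0.08,0,0,0,0.06],[0.03,0.11,0.08,0,0,0,0.06],[0.03,0.15,0.08,0,0,0,0.06],[0.03,0.19,0.08,0,0,0,0.06],[0.03,0.19,0.08,0,0,0,0.06]]'; python3 st.py
python3 - <<'E'
from h import *
e=grab('scene');d=grab('top')
a=cv2.resize(d['image'][130:310,260:440],(400,400),interpolation=cv2.INTER_CUBIC)
b=cv2.resize(e['image'][150:330,220:400],(400,400),interpolation=cv2.INTER_CUBIC)
cv2.imwrite('pics/p8.png',np.hstack([a,b]))
E
```

```text
time_s: 24.92
eef_pos: [0.4248, -0.1084, 0.123]
ee_rot: [-2.197, -2.187, 0.064]
force: [2.2, 0.1, -0.6]
width: 0.0394
grasp_force: 0.0
time_s: 25.5
eef_pos: [0.455, 0.0912, 0.2019]
ee_rot: [-2.178, -2.202, 0.059]
force: [-0.3, 0.3, -0.8]
width: 0.0601
grasp_force: 0.0
t 25.5 pos [0.455  0.0912 0.2019] tz(deg) [-3.3  0.2] yclose [ 0.998  0.011 -0.058] q [-0.72  0.69  0.75  2.05 -0.71  0.74  0.5 ] F [-0.3  0.3 -0.8] w 0.0601 gf 0.0
```

View pics/p8.png

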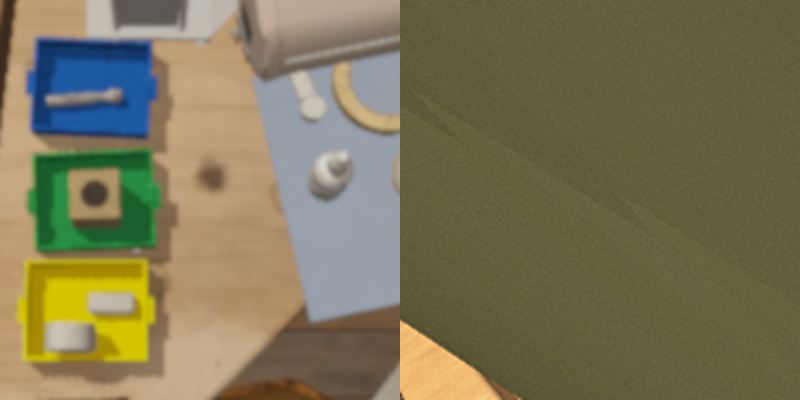

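The top view shows the punch at (85,98) in blue, the cube at (95,195) in green, and the rubber (111,302) and puck (70,337) side by side in yellow. The bottle is still standing at (330,172), so I'll hand the job in.

```bash
python3 -m inch '[[0,0,0,0,0,0,0.06],[0,0,0,0,0,0,0.06]]' >/dev/null; python3 -c "
from station import manip
print(manip.sign_off())"
```

```text
the job is handed in; nothing more can be done
None
```

The job is handed in at about 26 s, with no verdict returned: the last top view shows the cube in the green tray, the punch in blue, the puck and rubber side by side in yellow, and the bottle still standing; the jar was mostly outside that last crop, and the arm never worked near it.

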